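# Tip a test bar into the magazine's free pocket

## Task

Without picking the bar up, push it along the feed trough until it tips over the lip and drops end-down through the hopper into the loading tube, where it stands on the magazine. Then push the magazine by its upright plate along its rails, under the tube, until the bar drops into the one free pocket; stop as soon as you feel the bar block the slide, without forcing it. Leave the bystanders where they are.

Things in the scene. Friction and masses are not known exactly. Their poses are not given: they have to be found in the camera images.
- loader: fixed loading fixture: steel base 110x255x6 mm, two rails 18 mm high on it, 44 mm apart (y -135 to 105), clear square loading tube on a bridge, clear-sided hopper on the tube, feed trough. Origin on the worktop below the tube's axis, z up, y along rails and trough, x across. Hopper: y -21 to 65 mm, 26 mm wide, top at z 244 mm; its sloped floor leads down into the tube
- tube (a point): centre of the loading tube's upper mouth, on the tube's axis, 142 mm above the worktop; bore 18 mm square, from there down to z 82 mm; bridge 88 mm wide in x, 30 mm in y
- trough_lip (a point): middle of the trough floor's end edge, at loader y -19 mm, z 222 mm, where the hopper begins; the bar tips over it once its middle is past it; if it hangs leaning there, push on. The trough runs 108 mm from here toward -y: 24 mm wide, walls 16 mm apart inside and only 5 mm high, on two legs at y -100, x +-38 mm (loader)
- magazine: loose steel-grey block, about 0.6 kg, sliding on the base between the rails along the loader's y. Origin at its underside, axes as the loader's. Block 42 mm wide, y -70 to 40 mm, 72 mm high, 4 mm below the bridge. Solid nose y -70 to -35 mm, under the tube at first. Behind it (y 40 to 167) a tongue 12 mm high leads to the push plate. Sliding takes a few newtons
- pockets (a point): top centre of the middle one of the magazine's three 20 mm square pockets, in its top face at magazine y -25, 0, 25 mm. Two are filled flush by square blanks, which ones is not told; the free one is 58 mm deep (bottom 14 mm above the underside). When it comes under the tube (block moved 20 to 90 mm to -y) the bar drops in, still reaches up into the tube and locks the slide
- push_plate (a point): middle of the outer (+y) face of the upright push plate, 40 mm above the magazine's underside; plate 56 mm wide, 64 mm high, 8 mm thick; push here toward the loader's -y
- bar: loose round steel bar, 14 mm diameter, 100 mm long, 0.11 kg, lying in the trough along the loader's y. Origin at its middle, on its axis; y along the bar, its +y end toward the hopper (about +-0.03 rad)
- bar_foot (a point): centre of the bar's leading (+y) end face, which goes down first
- bar_rear (a point): centre of the bar's rear (-y) end face; push here toward the loader's +y, above the trough walls
- reagent_c: bystander: brown bottle 45x45x90 mm, origin under its middle
- timer: bystander: white kitchen-type timer 62x62x19 mm, origin under its middle
- carton: bystander: blue carton 47x110x35 mm, origin under its middle
- tape_roll: bystander: roll of brown tape lying flat, 70 mm across, 22 mm high, origin under its middle

How it is judged:
By the outcome, as a careful person would: the job done as asked, in the order asked, and still so for the second after the job is handed in, with the robot touching nothing.
It also fails if it takes over 46 s, if anything falls off the work surface, if the arm or the gripper's body presses on something with over 40 N, if the wrist force passes 120 N, or if a joint passes its speed limit or range.

## Robot

A 6-joint arm with a two-finger parallel gripper is mounted at the origin on a cart in front of the work surface, level with it; the furniture and walls round the work are solid. World frame = base frame: x ahead of the robot, y to its left, z up, the work surface at z = 0. Lengths are in mm, angles in rad, forces in N, time in s.
With the tool pointing down it reaches from about 275 to 1000 mm from the base axis. Payload 8.4 kg.
Tool frame: the origin (TCP) lies on the centre line of the jaws, within the pads' length; the fingertips stand 14 mm ahead of it and the grasp point (between the pads) lies 5 mm behind it; z points along the fingers, y is the line along which they close (so a half turn about z gives the same grasp; the last joint's range is limited). The gripper opens to 85 mm and grips with 20 to 120 N. Pads are 22 mm wide; open, the fingers measure 114 mm over their backs; the gripper's body (76 mm by 85 mm) begins 54 mm behind the grasp point. The pads swing forward as they close: fully open they stand 13 mm farther back than shut.
Start: joints at [-1.219, 0.353, 1.633, -0, 1.155, -0.002], TCP at [216.539, -586.292, 245.281] pointing down, gripper open.
Joint ranges: [-2.63, 2.63], [-0.92, 2.1], [0.06, 2.66], [-1.3, 4.44], [0, 2.69], [-3.02, 3.02]. Speed limits (rad/s): [2.22, 2.22, 2.79, 3.14, 3.14, 3.14].

## Interface

Orientations are given as [roll, pitch, yaw] about the fixed x, y, z axes, in that order (R = Rz(yaw) Ry(pitch) Rx(roll)).
In Python, from rig import r gives the robot as it stands.
- The arm moves only by the tool step_arm, never from a script. Its argument "plan" is text: rows parted by semicolons, each of 7 numbers parted by spaces: the turn, a rotation vector about the world's x, y, z in degrees, then the shift along the world's x, y, z in mm, then the closure in counts, from 0 (fully open) to 255 (shut). In form: rx ry rz x y z hand; .... A call has 1 to 8 rows; each row is the pose to reach, as a shift and turn from the pose commanded when the call began; what a row does not reach only later rows make up. A row lasts 1/10 s, in which the tool goes at most 50 mm and 8.59 degrees, less where a joint would pass 70% of its speed; a pose out of reach is approached as far as the arm can. A call with a gripper value outside its range is refused whole. The fingers move at their own pace and stop on an object; "force" is the grip in N (left out, the last holds). Time passes only in rows, so rows that repeat a pose let the fingers close. It gives the time, the measured TCP pose, the force, the opening and the grip force at its end, in the units of the state.
- r.sense(): the state, without advancing time (a new reading comes with each control period).
- r.grab_frame(name): name is "scene" or "top" or "wrist"; returns (picture, depth): 420x560x3 uint8, red, green, blue; 420x560 float32, mm along the optical axis (not along the pixel's ray), 0 where there is no reading.
- r.get_calibration(name): a dict with "K" (3x3 intrinsics, pixels), "world_from_camera" (4x4, takes a point from camera to world coordinates). Camera axes: x right, y down, z forward; pixel columns grow to the right and rows downward; lengths in mm; the calibration is good to about 2 mm. A picture is of the moment at which its call begins: read the wrist's pose just before it. get_calibration takes no time and is no camera call; for the wrist camera it gives the pose at the moment of the call.
- r.sign_off(): hands the job in; it is judged then, once.
The state is a dict: "clock": time; "qpos": joint angles; "qvel": joint speeds; "joint_efforts": joint torques, N m; "eef_pos": TCP position; "tcp_rot": TCP orientation; "contact_force": force on the tool from outside, world axes, zero at the start; "wrist_torque": the same for the moment, N m; "opening": opening from 0.0 (shut) to 1.0 (fully open); "grasp_force": force on a finger pad.
Only numpy, scipy, OpenCV 4.12 (cv2) and the standard library are available. Lean on these libraries where they do the work, as an engineer would, in place of code of your own. Each camera call takes 0.05 s, during which the arm holds its last target. There are 200 camera calls.

## Working session

There is one attempt and no reset: what is moved stays moved. The work goes in short steps, Python scripts to look and compute and a tool call to move; the robot and the scene stay as the last step left them, time stands still between calls to the robot, and variables do not carry over. Pictures are saved under pics/ and viewed, at most 11 in all, crops included, and the job is handed in when it is done.

Besides the shell and the picture viewer there is one more tool, called after ">>>" as name(argument=value, ...) on one line, values as JSON. step_arm: Moves the arm, as the interface text tells. Its arguments: {"type":"object","properties":{"plan":{"type":"string"},"force":{"type":"number"}},"required":["plan"]}

```bash
mkdir -p pics; ls; cat > h.py <<'E'
from rig import r
import numpy as np, cv2
def snap(n,tag):
    p,d=r.grab_frame(n); c=r.get_calibration(n)
    cv2.imwrite(f'pics/{tag}.png',p[:,:,::-1]); np.savez(f'{tag}.npz',p=p,d=d,K=c['K'],T=c['world_from_camera'])
def cloud(tag):
    z=np.load(tag+'.npz'); d=z['d']; K=z['K']; T=z['T']
    v,u=np.mgrid[:d.shape[0],:d.shape[1]]
    P=np.stack([(u-K[0,2])/K[0,0]*d,(v-K[1,2])/K[1,1]*d,d],-1)@T[:3,:3].T+T[:3,3]
    P[d==0]=np.nan
    return z['p'],P
def proj(tag,X):
    z=np.load(tag+'.npz'); T=np.linalg.inv(z['T']); q=(T[:3,:3]@np.asarray(X,float).T).T+T[:3,3]; q=q@z['K'].T
    return q[:,:2]/q[:,2:]
E
python3 - <<'E'
from h import *
snap('scene','s0'); snap('top','t0')
a=cv2.imread('pics/s0.png');b=cv2.imread('pics/t0.png')
for n in('s0','t0'):
    z=np.load(n+'.npz');print(n,z['K'].round(1).tolist(),z['T'].round(3).tolist())
print(r.sense())
E
```

```text
pics
s0 [[464.6, 0.0, 276.9], [0.0, 464.6, 212.0], [0.0, 0.0, 1.0]] [[0.592, -0.353, 0.725, -639.87], [-0.806, -0.228, 0.547, -890.553], [-0.028, -0.907, -0.419, 833.229], [0.0, 0.0, 0.0, 1.0]]
t0 [[454.2, 0.0, 286.5], [0.0, 454.2, 209.4], [0.0, 0.0, 1.0]] [[-0.011, -0.998, 0.056, 423.671], [-1.0, 0.011, -0.004, 1.757], [0.003, -0.056, -0.998, 1618.448], [0.0, 0.0, 0.0, 1.0]]
{'clock': 0.1, 'qpos': array([-1.21941656e+00,  3.53585879e-01,  1.63405739e+00, -2.34462378e-05,
        1.15520318e+00, -2.40426186e-03]), 'qvel': array([ 0.00026067, -0.00421114, -0.00197116,  0.00038184, -0.00098788,
        0.0007574 ]), 'joint_efforts': array([ 2.47049120e-04, -6.06354690e+01, -3.42819107e+01,  6.94070150e-05,
        3.93959010e-03,  4.72186684e-05]), 'eef_pos': array([ 216.38098308, -585.91117348,  244.63339568]), 'tcp_rot': array([-3.14033881e+00,  1.84240234e-05,  3.53793521e-01]), 'contact_force': array([ 0.50451327,  0.1148565 , -0.0970082 ]), 'wrist_torque': array([-0.03262777,  0.06573149, -0.01047129]), 'grasp_force': 0.0, 'opening': 1.0001871564169305}
```

View pics/s0.png

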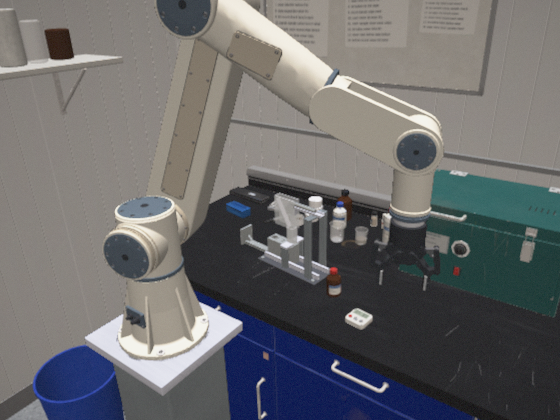

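View pics/t0.png

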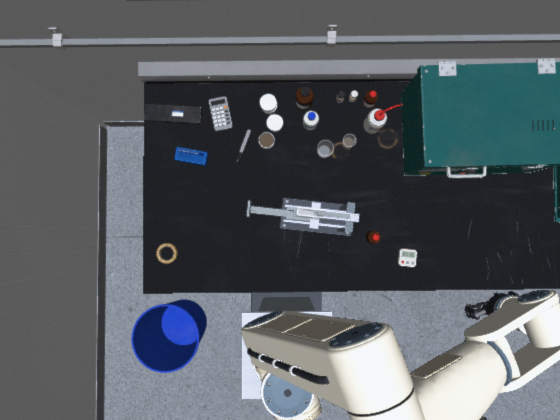

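The scene view shows the loader at about (295,240), with the push plate at the left (245,235). In the top view the loader is at (317,215), with the plate at (248,208), the trough toward the right (357,217) and the red-capped bottle at (375,238).

```bash
python3 - <<'E'
from h import *
p,P=cloud('t0')
c=cv2.resize(p[190:250,235:390],None,fx=5,fy=5,interpolation=cv2.INTER_CUBIC)
p2,P2=cloud('s0')
c2=cv2.resize(p2[185:290,230:350],None,fx=5,fy=5,interpolation=cv2.INTER_CUBIC)
cv2.imwrite('pics/tc.png',c[:,:,::-1]);cv2.imwrite('pics/sc.png',c2[:,:,::-1])
sub=P[190:250,235:390]
np.set_printoptions(linewidth=200,suppress=True)
# base: height 3..10 
for lo,hi in((3,10),(13,32),(50,70),(70,85),(105,125),(195,260)):
    for nm,Q in(('t',sub),('s',P2[185:290,230:350])):
        m=(Q[...,2]>lo)&(Q[...,2]<hi)&(Q[...,0]>300)&(Q[...,0]<700); X=Q[m]
        if len(X)<8: print(lo,nm,len(X));continue
        (cx,cy),(w,h),a=cv2.minAreaRect(X[:,:2].astype(np.float32))
        print(lo,hi,nm,len(X),X.mean(0).round(),'rect',round(cx),round(cy),round(w),round(h),round(a,1))
E
```

```text
3 10 t 1619 [475. -98.   5.] rect 477 -95 549 210 89.3
3 10 s 588 [480. -88.   6.] rect 508 38 645 382 89.7
13 32 t 474 [492. -28.  20.] rect 486 -93 440 99 78.0
13 32 s 720 [511. -42.  21.] rect 595 10 740 274 77.8
50 70 t 131 [ 444. -181.   63.] rect 486 -103 469 98 77.2
50 70 s 479 [ 479. -130.   60.] rect 467 -87 361 364 29.4
70 85 t 215 [487. -62.  77.] rect 489 -99 463 88 78.1
70 85 s 310 [ 475. -116.   77.] rect 568 -120 449 267 78.6
105 125 t 13 [ 485. -155.  117.] rect 492 -152 110 81 66.1
105 125 s 140 [ 472. -162.  115.] rect 476 -149 126 89 82.5
195 260 t 646 [ 482. -150.  226.] rect 488 -130 192 91 80.6
195 260 s 729 [ 474. -130.  222.] rect 468 -130 95 193 4.1
```

View pics/tc.png

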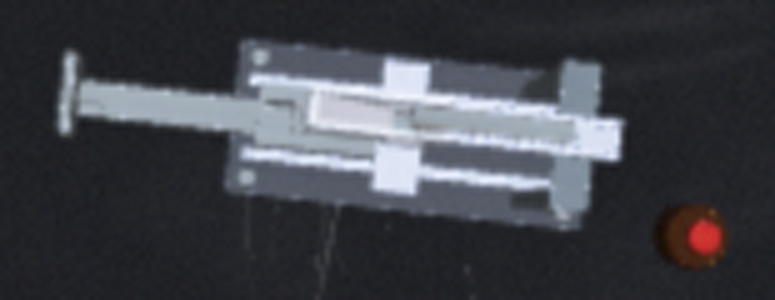

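View pics/sc.png

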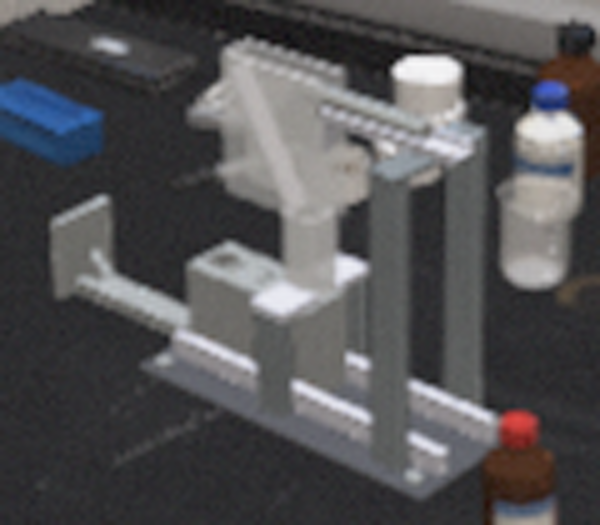

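The top crop shows the bridge pads (385-430, 60-195), the trough end (622,140) and the push plate (67,92). The scene crop shows the bar lying in the trough at about (375,115) and an open square pocket at (228,258), the +y end of the magazine. I'll fit the loader pose next.

```bash
cat > fit.py <<'E'
from h import *
from scipy.optimize import least_squares
def px(c,o): return [o[0]+(c[0]-2)/5,o[1]+(c[1]-2)/5]
T=(235,190);S=(230,185)
obs=[('t0',T,(388,58),(44,15,90)),('t0',T,(432,62),(44,-15,90)),('t0',T,(372,192),(-44,15,90)),('t0',T,(417,197),(-44,-15,90)),
('t0',T,(626,120),(12,-127,227)),('t0',T,(620,161),(-12,-127,227)),
('s0',S,(250,300),(-44,15,90)),('s0',S,(293,317),(-44,-15,90)),('s0',S,(372,266),(44,-15,90)),
('s0',S,(430,153),(-12,-127,227)),('s0',S,(474,152),(12,-127,227))]
def L2W(x,p):
    c,s=np.cos(x[2]),np.sin(x[2]); return np.array([x[0]+c*p[0]-s*p[1],x[1]+s*p[0]+c*p[1],p[2]])
f=lambda x:np.concatenate([proj(t,[L2W(x,p)])[0]-px(c,o) for t,o,c,p in obs])
if __name__=='__main__':
    R=least_squares(f,[485,-120,-.1],loss='soft_l1',x_scale=[10,10,.1]);x=R.x
    print(x,np.round(f(x).reshape(-1,2),1).tolist())
    for n,p in dict(lip=(0,-19,222),trend=(0,-127,222),tube=(0,0,142),plate=(0,220,46)).items():print(n,L2W(x,p).round(1))
    # plate from top cloud, in loader frame
    for t in('t0','s0'):
        p,P=cloud(t);P=P.reshape(-1,3);c,s=np.cos(x[2]),np.sin(x[2]);d=P[:,:2]-x[:2]
        l=np.c_[c*d[:,0]+s*d[:,1],-s*d[:,0]+c*d[:,1],P[:,2]]
        m=(l[:,2]>45)&(l[:,2]<90)&(abs(l[:,0])<40)&(l[:,1]>150)&(l[:,1]<280);print('plate',m.sum(),np.percentile(l[m],[2,50,98],axis=0).round(1).tolist() if m.any() else '')
        m=(l[:,2]>224)&(l[:,2]<242)&(abs(l[:,0])<6)&(l[:,1]>-140)&(l[:,1]<-5);q=l[m];print('bar',[(a,np.median(q[(q[:,1]>a)&(q[:,1]<a+10),2]).round(1)) for a in range(-140,-5,10) if ((q[:,1]>a)&(q[:,1]<a+10)).any()])
        m=(l[:,2]>20)&(l[:,2]<100)&(abs(l[:,0])<150)&(l[:,1]<-150)&(l[:,1]>-260);print('bottle',np.percentile(l[m],[2,50,98],axis=0).round(1).tolist() if m.any() else '')
E
python3 fit.py
```

```text
[ 4.88092462e+02 -1.00139811e+02 -1.29829561e-01] [[-0.1, 0.6], [-0.0, 0.8], [0.1, -0.3], [-0.0, -0.3], [-0.2, 0.7], [0.1, 0.3], [0.3, -0.6], [-1.6, -1.1], [0.1, -0.5], [4.3, 0.1], [0.4, -2.2]]
lip [ 485.6 -119.   222. ]
trend [ 471.7 -226.1  222. ]
tube [ 488.1 -100.1  142. ]
plate [516.6 118.   46. ]
plate 45 [[-28.6, 224.2, 52.4], [-2.1, 228.1, 69.0], [23.8, 232.2, 76.6]]
bar [(-130, np.float64(230.1)), (-120, np.float64(224.7)), (-110, np.float64(224.5)), (-100, np.float64(234.5)), (-90, np.float64(234.0)), (-80, np.float64(234.3)), (-70, np.float64(234.2)), (-60, np.float64(234.7)), (-50, np.float64(235.0)), (-40, np.float64(233.1)), (-30, np.float64(233.9)), (-20, np.float64(232.9)), (-10, np.float64(234.3))]
bottle [[-69.1, -231.9, 27.7], [-48.9, -205.2, 65.4], [-28.7, -190.1, 93.1]]
plate 79 [[-35.5, 218.5, 45.9], [-7.5, 225.7, 59.5], [19.4, 232.2, 70.7]]
bar [(-130, np.float64(224.8)), (-120, np.float64(225.4)), (-110, np.float64(225.7)), (-100, np.float64(231.3)), (-90, np.float64(232.7)), (-80, np.float64(232.0)), (-70, np.float64(230.4)), (-60, np.float64(233.0)), (-50, np.float64(232.7)), (-40, np.float64(231.5)), (-30, np.float64(230.7)), (-20, np.float64(234.7)), (-10, np.float64(235.7))]
bottle [[-74.8, -236.0, 21.0], [-62.7, -220.9, 55.6], [-40.0, -199.6, 89.5]]
```

>>> step_arm(plan="0 0 -27.7 253 336 85 255;0 0 -27.7 253 336 85 255;0 0 -27.7 253 336 85 255;0 0 -27.7 253 336 85 255;0 0 -27.7 253 336 85 255;0 0 -27.7 253 336 85 255;0 0 -27.7 253 336 85 255;0 0 -27.7 253 336 85 255", force=30)

```text
clock: 0.9
eef_pos: [451.3, -273.6, 324.2]
tcp_rot: [-3.142, 0.0, -0.13]
contact_force: [0.7, 0.1, 0.8]
opening: -0.001
grasp_force: 0.0
```

>>> step_arm(plan="0 0 0 0 0 0 255;0 0 0 0 0 0 255")

```text
clock: 1.1
eef_pos: [451.0, -274.6, 323.8]
tcp_rot: [3.141, 0.0, -0.127]
contact_force: [0.7, -0.6, -0.2]
opening: -0.002
grasp_force: 0.0
```

```bash
python3 - <<'E'
from h import *
from fit import *
s=r.sense();print(s['clock'],s['eef_pos'],s['tcp_rot'],s['opening'],s['contact_force'])
snap('wrist','w1');z=np.load('w1.npz');print(z['T'].round(2).tolist())
x=[488.1,-100.1,-.13]
for p in[(0,-102,229),(8,-127,227),(-8,-127,227),(0,-19,222),(44,-15,90),(-44,-15,90)]:print(p,proj('w1',[L2W(x,p)]).round(0))
E
```

```text
1.1 [ 451.0145155  -274.55402172  323.82151086] [ 3.14130591e+00  3.11348761e-04 -1.26758955e-01] -0.0017833904310334344 [ 0.71170057 -0.55730322 -0.20964696]
[[-0.13, -0.94, -0.32, 534.45], [-0.99, 0.12, 0.04, -285.91], [-0.0, 0.33, -0.95, 452.74], [0.0, 0.0, 0.0, 1.0]]
(0, -102, 229) [[176. 202.]]
(8, -127, 227) [[210. 191.]]
(-8, -127, 227) [[211. 212.]]
(0, -19, 222) [[ 68. 199.]]
(44, -15, 90) [[131. 126.]]
(-44, -15, 90) [[142. 203.]]
```

View pics/w1.png

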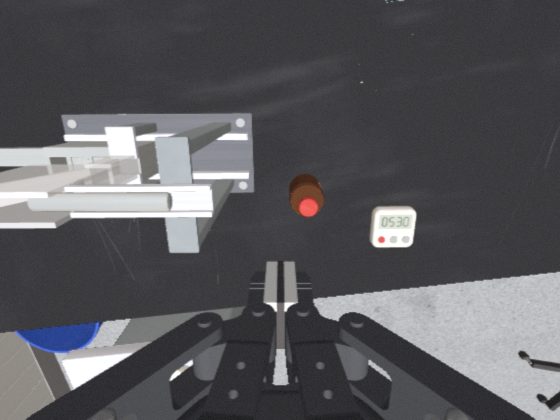

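The wrist view shows the bar lying in the trough, with its front end at about (30,201) and its rear face at (170,201). The trough's rear edge is at (212,201). This agrees with the fit to 1–2 mm, and puts the bar's rear at loader y ≈ -97.

>>> step_arm(plan="0 0 0 19.5 40.5 -41 255;0 0 0 19.5 40.5 -81 255;0 0 0 19.5 40.5 -81 255;0 0 0 19.5 40.5 -81 255;0 0 0 19.5 40.5 -81 255")

```text
clock: 1.65
eef_pos: [470.5, -236.7, 244.9]
tcp_rot: [3.141, -0.002, -0.131]
contact_force: [-0.2, -0.2, 0.2]
opening: 0.003
grasp_force: 0.0
```

```bash
python3 - <<'E'
from h import *
s=r.sense();print(s['clock'],s['eef_pos'],s['tcp_rot'],s['contact_force'])
c,sn=np.cos(-.13),np.sin(-.13);d=s['eef_pos'][:2]-[488.1,-100.1];print('loader',c*d[0]+sn*d[1],-sn*d[0]+c*d[1])
E
```

```text
1.65 [ 470.54492394 -236.7030879   244.85238485] [ 3.14051227e+00 -2.09392807e-03 -1.31168014e-01] [-0.21010896 -0.20763049  0.19874963]
loader 0.30147971639616244 -137.7261537639738
```

>>> step_arm(plan="0 0 0 2.6 19.8 -2 255;0 0 0 3.2 24.8 -2 255;0 0 0 3.9 29.7 -2 255;0 0 0 4.5 34.7 -2 255;0 0 0 5.2 39.7 -2 255;0 0 0 5.8 44.6 -2 255;0 0 0 5.8 44.6 -2 255")

```text
clock: 2.35
eef_pos: [476.6, -190.6, 241.8]
tcp_rot: [3.14, -0.002, -0.129]
contact_force: [0.1, -2.9, 5.9]
opening: -0.004
grasp_force: 2.3
```

```bash
python3 - <<'E'
from h import *
s=r.sense();print(s['clock'],s['eef_pos'],s['contact_force'])
snap('wrist','w2')
E
```

```text
2.35 [ 476.59757666 -190.63656774  241.82893357] [ 0.06859412 -2.88146805  5.90661488]
```

View pics/w2.png

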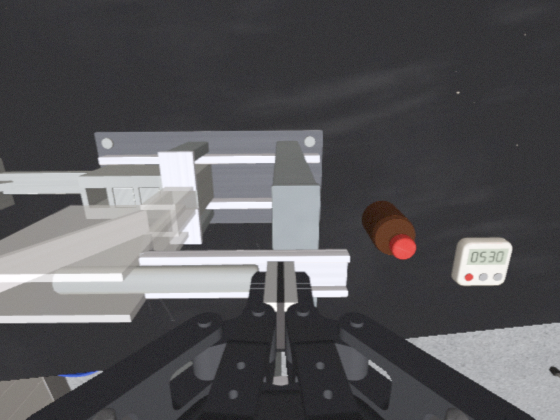

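The wrist view shows the fingers touching the bar's rear at (258,280), centred on it. The magazine's pockets are visible: the open one is at (95,190), the farthest toward +y, and the other two at (125,197) and (150,197) hold blanks. A slight +z force means the fingertips are grazing the trough walls, so I'll raise a little and push on.

>>> step_arm(plan="0 0 0 0 0 2 255;0 0 0 0.6 5 2 255;0 0 0 1.3 10 2 255;0 0 0 2 15 2 255;0 0 0 2.6 20 2 255;0 0 0 2.6 20 2 255")

```text
clock: 3.0
eef_pos: [478.5, -169.5, 242.8]
tcp_rot: [-3.141, 0.0, -0.129]
contact_force: [-0.7, -0.6, 0.4]
opening: 0.001
grasp_force: 0.0
```

```bash
python3 - <<'E'
from h import *
s=r.sense();print(s['clock'],s['eef_pos'],s['contact_force'])
snap('wrist','w3');snap('scene','s3')
a=cv2.imread('pics/w3.png');b=cv2.resize(cv2.imread('pics/s3.png')[185:290,220:350],None,fx=4,fy=4,interpolation=2)
o=np.zeros((420,800,3),np.uint8);o[:,:280]=a[:,:280];o[:,280:800]=b[:420];cv2.imwrite('pics/c3.png',o)
E
```

```text
3.0 [ 478.51365357 -169.5076133   242.80861747] [-0.6899328  -0.61879603  0.39603958]
```

View pics/c3.png

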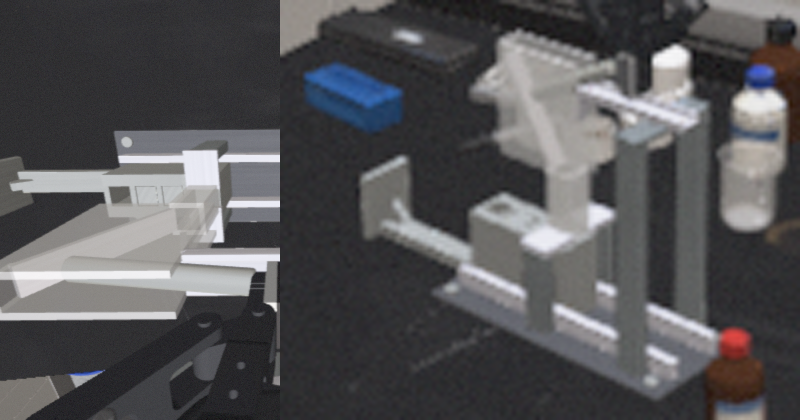

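The bar now reaches well over the lip, from about (65,262) to (250,280) in the wrist view, and is starting to tip. I'll keep pushing.

>>> step_arm(plan="0 0 0 0.8 6 1 255;0 0 0 1.6 12 1 255;0 0 0 2.3 18 1 255;0 0 0 3.1 24 1 255;0 0 0 3.1 24 1 255;0 0 0 3.1 24 1 255")

```text
clock: 3.7
eef_pos: [481.7, -146.2, 243.9]
tcp_rot: [3.141, -0.0, -0.129]
contact_force: [0.4, 0.2, -0.6]
opening: 0.002
grasp_force: 0.0
```

```bash
python3 - <<'E'
from h import *
s=r.sense();print(s['clock'],s['eef_pos'],s['contact_force'])
snap('wrist','w4');snap('scene','s4')
a=cv2.imread('pics/w4.png');b=cv2.resize(cv2.imread('pics/s4.png')[185:290,220:350],None,fx=4,fy=4,interpolation=2)
o=np.zeros((420,800,3),np.uint8);o[:,:280]=a[:,:280];o[:,280:800]=b[:420];cv2.imwrite('pics/c4.png',o)
E
```

```text
3.7 [ 481.65922929 -146.16796773  243.92854121] [ 0.38086901  0.15236846 -0.60323731]
```

View pics/c4.png

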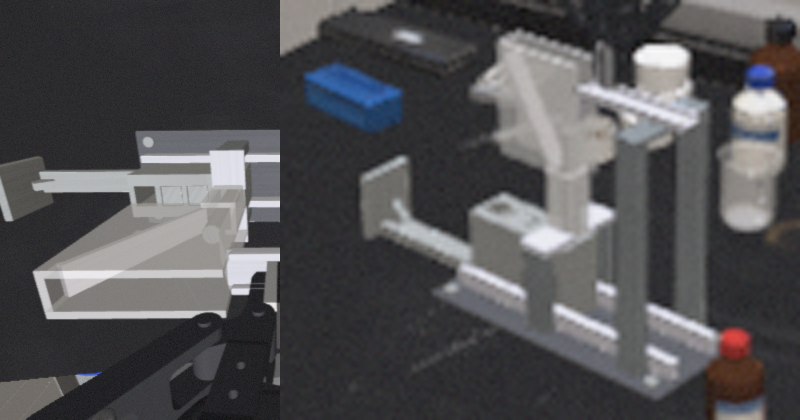

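The bar has left the trough, and a round end shows in the tube region at about (212,235). I'll check that against the expected bar top and locate the plate.

```bash
python3 - <<'E'
from h import *
from fit import L2W
x=[488.1,-100.1,-.13]
print('exp top',proj('w4',[L2W(x,(0,0,178)),L2W(x,(7,0,178)),L2W(x,(0,7,178)),L2W(x,(0,0,142))]).round(0).tolist())
p,P=cloud('w4');c,s=np.cos(x[2]),np.sin(x[2]);d=P[...,:2]-x[:2]
l=np.stack([c*d[...,0]+s*d[...,1],-s*d[...,0]+c*d[...,1],P[...,2]],-1)
print(l[230:242:4,206:220:4].round().tolist())
print([ (v,u,l[v,u].round(1).tolist()) for v,u in((165,5),(190,8),(212,8),(160,38),(190,36),(205,30),(180,145))])
print('target plate+60',L2W(x,(0,275,0)))
E
```

```text
exp top [[210.0, 236.0], [209.0, 226.0], [200.0, 236.0], [220.0, 218.0]]
[[[12.0, -2.0, 197.0], [12.0, -5.0, 197.0], [12.0, -7.0, 197.0], [12.0, -9.0, 196.0]], [[12.0, -4.0, 203.0], [12.0, -6.0, 203.0], [12.0, -8.0, 204.0], [13.0, -11.0, 204.0]], [[13.0, -5.0, 210.0], [12.0, -7.0, 209.0], [12.0, -10.0, 210.0], [13.0, -12.0, 210.0]]]
[(165, 5, [24.8, 224.8, 60.1]), (190, 8, [0.6, 224.9, 64.5]), (212, 8, [-20.3, 225.1, 71.4]), (160, 38, [21.9, 225.3, 14.9]), (190, 36, [-5.9, 216.0, 40.4]), (205, 30, [-21.7, 223.6, 44.1]), (180, 145, [14.3, 80.9, 78.5])]
target plate+60 [523.74938922 172.57952077   0.        ]
```

The bar top lies where predicted (210,236), so it's standing in the tube. Next is the push plate, whose outer face is at loader y ≈ 232.

>>> step_arm(plan="0 0 0 0 0 50 255;0 0 0 42 319 50 255;0 0 0 42 319 50 255;0 0 0 42 319 50 255;0 0 0 42 319 50 255;0 0 0 42 319 50 255;0 0 0 42 319 50 255;0 0 0 42 319 50 255")

```text
clock: 4.6
eef_pos: [523.9, 176.2, 293.9]
tcp_rot: [-3.14, -0.0, -0.128]
contact_force: [0.3, -0.4, 0.1]
opening: 0.001
grasp_force: 0.0
```

>>> step_arm(plan="0 0 0 0 0 -50 255;0 0 0 0 0 -100 255;0 0 0 0 0 -150 255;0 0 0 0 0 -200 255;0 0 0 0 0 -230 255;0 0 0 0 0 -230 255;0 0 0 0 0 -230 255")

```text
clock: 5.3
eef_pos: [523.8, 172.5, 64.2]
tcp_rot: [3.141, 0.001, -0.13]
contact_force: [0.5, -0.1, 1.2]
opening: 0.003
grasp_force: 0.0
```

```bash
cat > st.py <<'E'
from h import *
s=r.sense();print(s['clock'],s['eef_pos'],s['tcp_rot'],s['contact_force'])
c,sn=np.cos(-.13),np.sin(-.13);d=s['eef_pos'][:2]-[488.1,-100.1];print('loader',c*d[0]+sn*d[1],-sn*d[0]+c*d[1])
E
python3 st.py
```

```text
5.3 [523.8353384  172.52301488  64.22891191] [ 3.14127032e+00  6.34699548e-04 -1.29891812e-01] [ 0.5253326  -0.12473742  1.2171816 ]
loader 0.09254902751717253 274.95511285825967
```

>>> step_arm(plan="0 0 0 -2.6 -20 -14 255;0 0 0 -3.2 -25 -14 255;0 0 0 -3.9 -30 -14 255;0 0 0 -4.5 -35 -14 255;0 0 0 -5.2 -40 -14 255;0 0 0 -5.8 -45 -14 255;0 0 0 -6.5 -50 -14 255;0 0 0 -6.5 -50 -14 255")

```text
clock: 6.1
eef_pos: [518.6, 123.1, 51.7]
tcp_rot: [-3.14, -0.003, -0.13]
contact_force: [0.8, 1.7, 1.3]
opening: -0.0
grasp_force: 0.7
```

```bash
python3 st.py
```

```text
6.1 [518.59489829 123.13191647  51.65773864] [-3.14003496e+00 -3.10353570e-03 -1.30119592e-01] [0.77914709 1.66769544 1.29542892]
loader 1.2991010031999473 225.30144182571775
```

>>> step_arm(plan="0 0 0 -0.8 -5 0 255;0 0 0 -1.5 -10 0 255;0 0 0 -2.1 -15 0 255;0 0 0 -2.8 -20 0 255;0 0 0 -3.4 -25 0 255;0 0 0 -4.1 -30 0 255;0 0 0 -4.7 -35 0 255;0 0 0 -5.4 -40 0 255")

```text
clock: 6.9
eef_pos: [513.7, 83.9, 51.6]
tcp_rot: [-3.139, -0.004, -0.13]
contact_force: [3.1, 8.8, 4.4]
opening: 0.003
grasp_force: 4.5
```

>>> step_arm(plan="0 0 0 -0.3 -2 0 255;0 0 0 -0.5 -4 0 255;0 0 0 -0.8 -6 0 255;0 0 0 -1 -8 0 255;0 0 0 -1 -8 0 255")

```text
clock: 7.4
eef_pos: [512.7, 75.8, 51.6]
tcp_rot: [-3.139, -0.004, -0.13]
contact_force: [2.3, 7.4, 4.6]
opening: 0.001
grasp_force: 3.8
```

```bash
python3 st.py
```

```text
7.4 [512.70104792  75.75722501  51.6159759 ] [-3.13947455 -0.00385761 -0.13015124] [2.26386825 7.37744482 4.55933447]
loader 1.5963610720500618 177.562458807557
```

>>> step_arm(plan="0 0 0 -0.2 -1.5 0 255;0 0 0 -0.4 -3 0 255;0 0 0 -0.6 -4.5 0 255;0 0 0 -0.6 -4.5 0 255")

```text
clock: 7.8
eef_pos: [512.1, 71.4, 51.6]
tcp_rot: [-3.139, -0.004, -0.13]
contact_force: [2.5, 8.8, 4.1]
opening: 0.003
grasp_force: 4.3
```

>>> step_arm(plan="0 0 0 -0.2 -1.5 0 255;0 0 0 -0.4 -3 0 255;0 0 0 -0.4 -3 0 255")

```text
clock: 8.1
eef_pos: [511.7, 68.3, 51.6]
tcp_rot: [-3.14, -0.004, -0.13]
contact_force: [0.7, 6.7, 4.1]
opening: -0.0
grasp_force: 3.8
```

>>> step_arm(plan="0 0 0 -0.2 -1.5 0 255;0 0 0 -0.2 -1.5 0 255")

```text
clock: 8.3
eef_pos: [511.5, 66.8, 51.6]
tcp_rot: [-3.14, -0.004, -0.13]
contact_force: [0.3, 7.2, 4.4]
opening: -0.0
grasp_force: 3.9
```

Loader y is now about 168.5 with no block felt yet, so I'll go on gently.

>>> step_arm(plan="0 0 0 -0.2 -1.5 0 255;0 0 0 -0.2 -1.5 0 255")

```text
clock: 8.5
eef_pos: [511.3, 65.3, 51.6]
tcp_rot: [-3.14, -0.004, -0.13]
contact_force: [2.0, 8.3, 4.5]
opening: -0.004
grasp_force: 3.9
```

>>> step_arm(plan="0 0 0 -0.2 -1.5 0 255;0 0 0 -0.2 -1.5 0 255")

```text
clock: 8.7
eef_pos: [511.1, 63.7, 51.6]
tcp_rot: [-3.14, -0.004, -0.13]
contact_force: [0.8, 6.3, 5.1]
opening: 0.001
grasp_force: 3.4
```

```bash
python3 - <<'E'
from h import *
snap('scene','s5')
b=cv2.resize(cv2.imread('pics/s5.png')[185:290,220:350],None,fx=5,fy=5,interpolation=2)
cv2.imwrite('pics/c5.png',b)
E
```

```text
(no output)
```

View pics/c5.png

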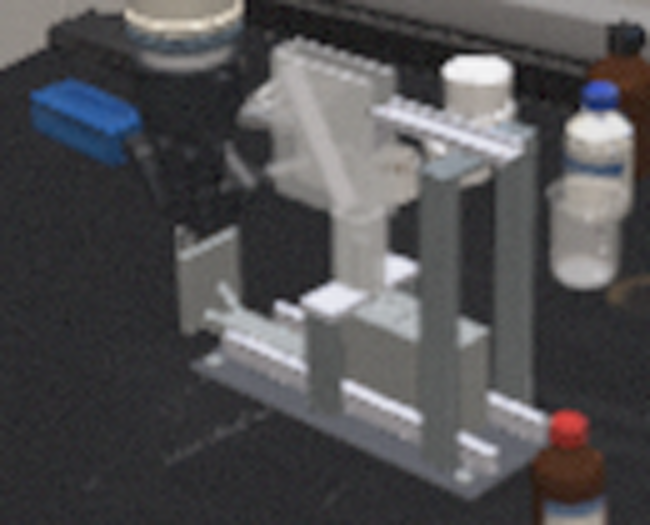

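The magazine's tail end is now almost under the bridge, so the +y pocket is close to the tube axis. I'll continue in small steps.

>>> step_arm(plan="0 0 0 -0.2 -1.5 0 255;0 0 0 -0.2 -1.5 0 255")

```text
clock: 8.95
eef_pos: [510.9, 62.2, 51.6]
tcp_rot: [-3.14, -0.004, -0.13]
contact_force: [1.1, 6.3, 4.2]
opening: -0.005
grasp_force: 3.8
```

>>> step_arm(plan="0 0 0 -0.2 -1.5 0 255;0 0 0 -0.2 -1.5 0 255")

```text
clock: 9.15
eef_pos: [510.7, 60.8, 51.6]
tcp_rot: [-3.14, -0.004, -0.13]
contact_force: [1.2, 7.5, 5.3]
opening: -0.002
grasp_force: 3.8
```

>>> step_arm(plan="0 0 0 -0.2 -1.5 0 255;0 0 0 -0.2 -1.5 0 255")

```text
clock: 9.35
eef_pos: [510.5, 59.2, 51.6]
tcp_rot: [-3.14, -0.004, -0.13]
contact_force: [1.2, 8.1, 4.7]
opening: 0.0
grasp_force: 3.9
```

>>> step_arm(plan="0 0 0 -0.2 -1.5 0 255;0 0 0 -0.2 -1.5 0 255")

```text
clock: 9.55
eef_pos: [510.3, 57.7, 51.6]
tcp_rot: [-3.14, -0.004, -0.13]
contact_force: [1.8, 7.6, 5.6]
opening: -0.001
grasp_force: 3.9
```

>>> step_arm(plan="0 0 0 -0.2 -1.5 0 255;0 0 0 -0.2 -1.5 0 255")

```text
clock: 9.75
eef_pos: [510.3, 56.7, 51.6]
tcp_rot: [-3.139, -0.004, -0.13]
contact_force: [2.2, 10.4, 4.3]
opening: -0.001
grasp_force: 5.7
```

```bash
python3 - <<'E'
from h import *
from fit import L2W
x=[488.1,-100.1,-.13]
snap('scene','s6')
c,s=np.cos(x[2]),np.sin(x[2])
for t in('s0','s5','s6'):
    p,P=cloud(t);d=P[...,:2]-x[:2];l=np.stack([c*d[...,0]+s*d[...,1],-s*d[...,0]+c*d[...,1],P[...,2]],-1)
    m=(l[...,2]>45)&(l[...,2]<90)&(abs(l[...,0])<40)&(l[...,1]>100)&(l[...,1]<240)
    # -x side of block below top, nose end
    k=(l[...,2]>35)&(l[...,2]<75)&(abs(l[...,0])<30)&(l[...,1]<90)&(l[...,1]>-95)
    print(t,np.percentile(l[m][:,1],[5,50,95]).round(1),np.percentile(l[k][:,1],[2,50,98]).round(1))
a=[cv2.resize(cv2.imread(f'pics/{t}.png')[190:260,265:330],None,fx=6,fy=6,interpolation=2) for t in('s5','s6')]
cv2.imwrite('pics/c6.png',np.hstack(a))
E
```

```text
s0 [218.4 225.5 231.1] [-88.6  -1.6  87.1]
s5 [138.5 147.5 178.9] [-94.4 -49.8  -2.1]
s6 [131.  139.4 171. ] [-92.9 -34.6  -3. ]
```

View pics/c6.png

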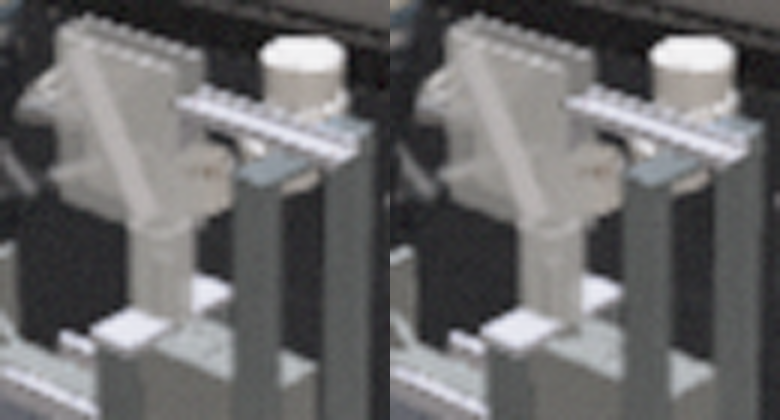

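The last step moved only 1.0 of 1.5 mm and the force rose. In the right-hand picture the bar's outline and lower top show inside the tube at about (550,265), so it has dropped. One small step should confirm the block.

>>> step_arm(plan="0 0 0 -0.1 -1 0 255;0 0 0 -0.1 -1 0 255")

```text
clock: 10.0
eef_pos: [510.4, 56.3, 51.7]
tcp_rot: [-3.138, -0.004, -0.131]
contact_force: [2.6, 16.0, 3.6]
opening: -0.0
grasp_force: 8.3
```

The slide is blocked: force up to 16 N with only 0.4 mm of movement. I'll back away in +y and then lift.

>>> step_arm(plan="0 0 0 0.6 5 0 255;0 0 0 5.2 40 0 255;0 0 0 7.8 60 0 255;0 0 0 7.8 60 40 255;0 0 0 7.8 60 90 255;0 0 0 7.8 60 140 255;0 0 0 7.8 60 190 255;0 0 0 7.8 60 230 255")

```text
clock: 10.8
eef_pos: [516.0, 114.2, 283.9]
tcp_rot: [-3.141, -0.003, -0.13]
contact_force: [0.2, -0.6, -0.3]
opening: 0.002
grasp_force: 0.0
```

>>> step_arm(plan="0 0 0 0 -50 40 255;0 0 0 0 -100 40 255;0 0 0 0 -120 40 255;0 0 0 0 -120 40 255;0 0 0 0 -120 40 255")

```text
clock: 11.3
eef_pos: [515.6, -6.3, 320.5]
tcp_rot: [-3.141, -0.0, -0.132]
contact_force: [-0.3, 0.6, 1.0]
opening: 0.001
grasp_force: 0.0
```

```bash
python3 st.py; python3 - <<'E'
from h import *
from fit import L2W
snap('wrist','w7');snap('scene','s7')
x=[488.1,-100.1,-.13]
print(proj('w7',[L2W(x,(0,0,120)),L2W(x,(0,0,178)),L2W(x,(0,0,142))]).round().tolist(), proj('s7',[L2W(x,(0,0,120)),L2W(x,(0,0,178))]).round().tolist())
a=cv2.imread('pics/w7.png')[:,:400];b=cv2.resize(cv2.imread('pics/s7.png')[190:260,265:330],None,fx=6,fy=6,interpolation=2)
cv2.imwrite('pics/c7.png',np.hstack([a,b]))
E
```

```text
11.3 [515.57765489  -6.29266262 320.47884049] [-3.14141524e+00 -4.80718423e-04 -1.31628353e-01] [-0.2889875   0.56502186  1.04255405]
loader 15.08516176012756 96.57782333213238
[[371.0, 200.0], [388.0, 219.0], [377.0, 206.0]] [[292.0, 233.0], [292.0, 217.0]]
```

View pics/c7.png

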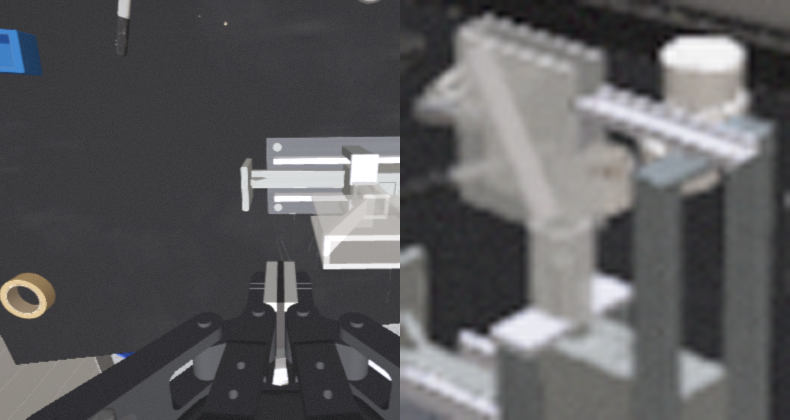

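The bar's top shows in the tube at (562,258), exactly where a bar seated in the pocket should be (top at z = 120 mm). The arm is clear of everything, so I'm handing in.

```bash
python3 -c "
from rig import r
print(r.sign_off())"
```

```text
the job is handed in; nothing more can be done
None
```

The bar is in the free (+y) pocket and locks the magazine's slide: I stopped at 16 N when it blocked, backed the arm clear without touching the bystanders, and handed in at about 11 s.

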